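# Slide the loaded carrying tray into the empty rail holder

## Task

Two low steel rail holders stand on the hob: one already has a tray in it, the other is empty. Take the loose wooden carrying tray, with the food tin and the tub standing in it, and slide it through the open flared end of the empty holder, under the two side lips, until it is fully home against the end stop. Keep the tin and the tub upright in the tray all the way.

Things in the scene. Friction and masses are not known exactly. Their poses are not given: they have to be found in the camera images.
- tray: Loose light-wood carrying tray. Origin: centre of underside; x along its length and grab bar; ends alike. Base 176 (x) x 128 (y) x 5 mm; its edges run under the holder's lips. Side walls 86 mm apart outside, 25 mm high. Wooden bar 14 mm wide (y), 14 high, 172 long, centre 115 mm above the origin; pinch it across y at its middle. 0.3 kg, 0.65 with load. Its twin is fixed in the other holder.
- food_tin: Short round food can, 76 mm diameter, 58 mm high, about 0.2 kg, loose in the carrying tray on its 5 mm floor, about 40 mm from the middle towards one end of it. Origin: centre of its underside, z up.
- tub: White round dairy tub, 72 mm diameter, 71 mm high, about 0.12 kg, loose in the carrying tray on its 5 mm floor, about 39 mm from the middle towards the other end. Origin: centre of its underside, z up.
- holder: The empty steel holder, fixed on the hob (z = 0), beside its occupied twin. Origin: on the hob between the rails; the centre of a tray fully home is here, 2 mm short of the stop. +x: the way the tray slides in. Rails from x = -88 mm to +90, 142 mm apart inside, 26 high; lips over the slot (22 mm high, gap between lips 106) bar entry from above. Rail ends splay out from x = -111.

How it is judged:
At the end, for the whole second after the job is handed in: The tray lies level, at rest on the hob in the empty holder's slot: centre within 15 mm of home along the slot and 12 mm across, in line within 10 degrees (either way round); tin and tub stand upright (within 11 degrees) on its floor, inside its walls (x of tray in the frame of holder between -0.015 and 0.015 m and y of tray in the frame of holder between -0.012 and 0.012 m and z of tray in the frame of holder below 0.008 m and angle between the x axis of tray and the x axis of holder, either way round below 0.17 rad and angle between tray's own z axis and vertical below 0.1 rad and linear speed of tray below 0.02 m/s and angle between each of food_tin, tub's own z axis and vertical below 0.2 rad and z of each of food_tin, tub in the frame of tray below 0.02 m and horizontal distance between each of food_tin, tub and tray below 0.06 m); the robot touches nothing.
It fails at once if the food tin is tipped by more than 35 degrees (angle between food_tin's own z axis and vertical above 0.61 rad).
It fails at once if the tub is tipped by more than 35 degrees (angle between tub's own z axis and vertical above 0.61 rad).
It also fails if it takes over 42 s, if anything falls off the work surface, if the arm or the gripper's body presses on something with over 40 N, if the wrist force passes 120 N, or if a joint passes its speed limit or range.

## Robot

A 6-joint arm with a two-finger parallel gripper is mounted at the origin on a cart in front of the work surface, level with it; the furniture and walls round the work are solid. World frame = base frame: x ahead of the robot, y to its left, z up, the work surface at z = 0. Lengths are in m, angles in rad, forces in N, time in s.
With the tool pointing down it reaches from about 0.25 to 0.8 m from the base axis. Payload 3.9 kg.
Tool frame: the origin (TCP) lies at the very end of the fingers, on their centre line; the grasp point (between the pads) lies 19 mm behind it; z points along the fingers, y is the line along which they close (so a half turn about z gives the same grasp; the last joint's range is limited). The gripper opens to 85 mm and grips with 20 to 120 N. Pads are 22 mm wide; open, the fingers measure 114 mm over their backs; the gripper's body (76 mm by 85 mm) begins 54 mm behind the grasp point. The pads swing forward as they close: fully open they stand 13 mm farther back than shut.
Start: joints at [-1.127, 0.26, -0.138, 1.173, 0, 1.571], TCP at [0.225, -0.474, 0.231] pointing down, gripper open.
Joint ranges: [-2.78, 2.78], [-0.83, 1.72], [-1.28, 1.37], [-1.9, 2.12], [-1.57, 1.48], [-3.14, 3.14]. Speed limits (rad/s): [2.57, 2.57, 3.14, 3.14, 3.14, 3.14].

## Interface

Orientations are given as a rotation vector (axis times angle).
In Python, from bench import monitor, eyes, job gives the robot as it stands. The module is installed in compiled form; this text tells all that it offers.
- The arm moves only by the tool servo_tool, never from a script. Its argument "commands" is text: rows parted by semicolons, each of 6 numbers parted by spaces: the shift along the world's x, y, z in mm, then the turn, a rotation vector about the world's x, y, z in rad. In form: x y z wx wy wz; .... A call has 1 to 20 rows; each row shifts and turns the commanded pose from where the row before left it; what a row does not reach is not made up. A row lasts 1/12 s, in which the tool goes at most 41.7 mm and 7.16 degrees, less where a joint would pass 70% of its speed; a pose out of reach is approached as far as the arm can. A call is refused whole if a number of a shift passes 41.7 or a number of a turn 0.125, either way. A call with a gripper value outside its range is refused whole. "gripper" is the opening, from 0 (shut) to 1 (fully open), set as the call begins (left out, the last holds). The fingers move at their own pace and stop on an object; "squeeze" is the grip in N (left out, the last holds). Time passes only in rows, so rows that do not move let the fingers close. It gives the time, the measured TCP pose, the force, the opening and the grip force at its end, in the units of the state.
- monitor.sense(): the state, without advancing time (a new reading comes with each control period).
- eyes.camera(name): name is "scene" or "top" or "wrist"; returns the picture (420x560x3 uint8, red, green, blue); there is no depth.
- eyes.calibration(name): a dict with "fov_y" (degrees; the focal length in pixels is half the picture's height over the tangent of half this angle, whatever the lens; pixels are square), "cx", "cy" (the principal point, pixels), "dist" ([k1, k2, p1, p2, k3] as OpenCV has them; the pictures are not rectified), "R" (3x3) and "t" (3): a world point X has camera coordinates R X + t. Camera axes: x right, y down, z forward; pixel columns grow to the right and rows downward; lengths in m; the calibration is good to about 2 mm. A picture is of the moment at which its call begins: read the wrist's pose just before it. calibration takes no time and is no camera call; for the wrist camera it gives the pose at the moment of the call.
- job.hand_in(): hands the job in; it is judged then, once.
The state is a dict: "time_s": time; "joint_pos": joint angles; "dq": joint speeds; "effort": joint torques, N m; "ee_pos": TCP position; "orientation": TCP orientation; "wrist_force": force on the tool from outside, world axes, zero at the start; "moment": the same for the moment, N m; "width": finger opening in m; "grip_force": force on a finger pad.
Only numpy, scipy, OpenCV 4.12 (cv2) and the standard library are available. Lean on these libraries where they do the work, as an engineer would, in place of code of your own. Each camera call takes 0.05 s, during which the arm holds its last target. There are 200 camera calls.

## Working session

There is one attempt and no reset: what is moved stays moved. The work goes in short steps, Python scripts to look and compute and a tool call to move; the robot and the scene stay as the last step left them, time stands still between calls to the robot, and variables do not carry over. Pictures are saved under pics/ and viewed, at most 10 in all, crops included, and the job is handed in when it is done.

Besides the shell and the picture viewer there is one more tool, called as a command line: name --argument value ..., lists and objects as JSON in quotes. servo_tool: Moves the arm, as the interface text tells. Its arguments: {"type":"object","properties":{"commands":{"type":"string"},"gripper":{"type":"number"},"squeeze":{"type":"number"}},"required":["commands"]}

```bash
mkdir -p pics
python3 - <<'E'
from bench import monitor, eyes
import cv2, numpy as np
print(monitor.sense())
for n in ("scene","top","wrist"):
    c=eyes.calibration(n); print(n,c)
    im=eyes.camera(n); cv2.imwrite(f"pics/{n}0.png",im[:,:,::-1])
a=[cv2.imread(f"pics/{n}0.png") for n in ("scene","top")]
E
```

```text
{'time_s': 0.0, 'joint_pos': array([-1.12697267e+00,  2.60690863e-01, -1.39392198e-01,  1.17272251e+00,
        1.62929452e-05,  1.57081517e+00]), 'dq': array([ 0.001133  ,  0.00104043,  0.00037462, -0.0016713 , -0.00017201,
        0.00087425]), 'effort': array([ 1.24403814e-03, -4.05675495e+01,  2.53924584e+01,  1.85497402e-02,
        2.68661934e-04, -5.27741264e-07]), 'ee_pos': array([ 0.22513584, -0.47349939,  0.23045259]), 'orientation': array([-3.06264697e+00, -6.90987681e-01,  6.69289978e-04]), 'wrist_force': array([ 0.19916951, -0.11762319, -0.17674663]), 'moment': array([ 0.00462153,  0.00119375, -0.01198794]), 'grip_force': 0.0, 'width': 0.08528600253371324}
scene {'fov_y': 47.09739795117747, 'cx': 276.7081416412911, 'cy': 203.53535495876517, 'dist': array([0.05594165, 0.        , 0.        , 0.        , 0.        ]), 'R': array([[-0.73637229, -0.6765264 , -0.00823889],
       [-0.44509745,  0.49357032, -0.7471791 ],
       [ 0.50955286, -0.54653487, -0.66457168]]), 't': array([0.2846752 , 0.35420699, 0.50814202])}
top {'fov_y': 43.1272415490962, 'cx': 288.5852341698892, 'cy': 215.97708394024468, 'dist': array([0.01953235, 0.        , 0.        , 0.        , 0.        ]), 'R': array([[ 0.01982769, -0.99967073, -0.01628796],
       [-0.98231499, -0.01644455, -0.18651229],
       [ 0.18618303,  0.01969801, -0.9823176 ]]), 't': array([-0.1446707 ,  0.50712281,  0.92369835])}
wrist {'fov_y': 65.72264393815249, 'cx': 276.03113609791313, 'cy': 209.3989318284449, 'dist': array([-0.06832197,  0.        ,  0.        ,  0.        ,  0.        ]), 'R': array([[ 0.4296596 , -0.9029898 , -0.00143482],
       [-0.85781847, -0.40866147,  0.31167816],
       [-0.28202855, -0.13268469, -0.95018665]]), 't': array([-0.52357593, -0.04118036,  0.38206197])}
```

View pics/top0.png

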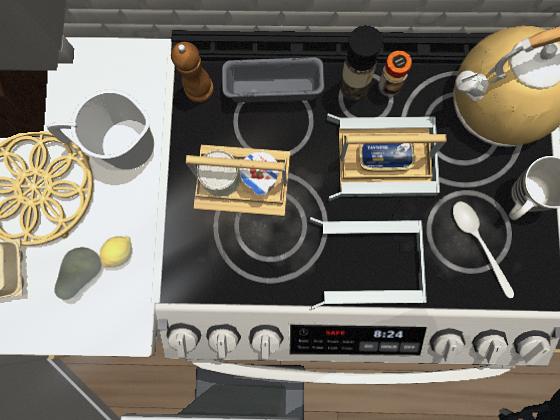

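View pics/scene0.png

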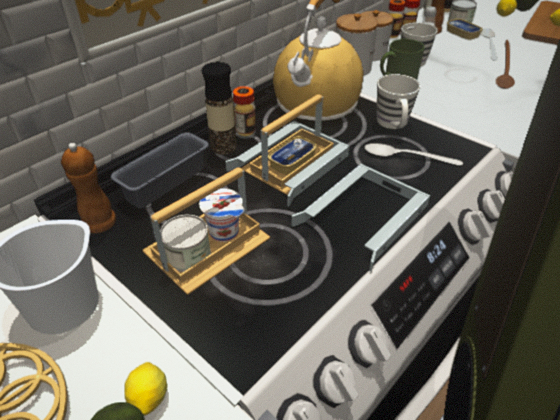

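The top view shows the loose tray near (242,180) with its bar from (190,160) to (290,153). The empty holder spans about (318–425, 220–305), with its flared end at image left (world +y) and its stop at image right. In the scene view the tin is at the tray's near-left end and the tub at the other.

```bash
cat > h.py <<'E'
import numpy as np, cv2
from bench import eyes
def K(c):
    f=210/np.tan(np.radians(c["fov_y"]/2)); return np.array([[f,0,c["cx"]],[0,f,c["cy"]],[0,0,1]])
def ray(c,px,z):
    p=cv2.undistortPoints(np.array(px,float).reshape(-1,1,2),K(c),c["dist"]).reshape(-1,2)
    d=np.c_[p,np.ones(len(p))]@c["R"]; o=-c["R"].T@c["t"]
    return o+d*((z-o[2])/d[:,2])[:,None]
def proj(c,X):
    return cv2.projectPoints(np.array(X,float).reshape(-1,1,3),cv2.Rodrigues(c["R"])[0],c["t"],K(c),c["dist"])[0].reshape(-1,2)
E
python3 - <<'E'
from h import *
c=eyes.calibration("top"); im=cv2.imread("pics/top0.png")
hsv=cv2.cvtColor(im,cv2.COLOR_BGR2HSV)
steel=((hsv[...,2]>150)&(hsv[...,1]<60)).astype(np.uint8)
steel[:, :305]=0; steel[:,440:]=0; steel[:212]=0; steel[309:]=0
n,l,s,_=cv2.connectedComponentsWithStats(steel); k=1+np.argmax(s[1:,4]); print(s)
# rails: per-column top/bottom band edges
for x in (330,345,360,380,400,410):
    ys=np.where(steel[:,x])[0]; print(x,ys.min(),ys.max(),[y for y in ys if y-1 not in ys or y+1 not in ys])
for y in (240,255,270,285):
    xs=np.where(steel[y])[0]; print('row',y,[x for x in xs if x-1 not in xs or x+1 not in xs])
wood=cv2.inRange(hsv,(10,60,90),(28,255,255)); wood[:, :180]=0; wood[:,300:]=0;wood[:140]=0;wood[222:]=0
cn=max(cv2.findContours(wood,0,2)[0],key=cv2.contourArea); print(cv2.approxPolyDP(cn,3,True)[:,0].tolist())
a=cv2.resize(im[140:225,180:300],None,fx=4,fy=4,interpolation=2); b=cv2.resize(im[212:312,305:435],None,fx=3,fy=3,interpolation=2)
o=np.zeros((345,480+390,3),np.uint8); o[:340,:480]=a; o[:300,480:]=b; cv2.imwrite("pics/crop.png",o[:,:800] if 0 else cv2.resize(o,(800,317)))
E
```

```text
[[     0      0    560    420 232312]
 [   429    212      6      7     21]
 [   310    217    116     92   2849]
 [   305    306      6      3     18]]
330 222 308 [np.int64(222), np.int64(233), np.int64(291), np.int64(303), np.int64(307), np.int64(308)]
345 221 308 [np.int64(221), np.int64(232), np.int64(291), np.int64(302), np.int64(307), np.int64(308)]
360 221 308 [np.int64(221), np.int64(232), np.int64(291), np.int64(302), np.int64(307), np.int64(308)]
380 221 308 [np.int64(221), np.int64(232), np.int64(291), np.int64(302), np.int64(307), np.int64(308)]
400 221 308 [np.int64(221), np.int64(232), np.int64(290), np.int64(302), np.int64(308)]
410 221 308 [np.int64(221), np.int64(232), np.int64(290), np.int64(302), np.int64(308)]
row 240 [np.int64(420), np.int64(421)]
row 255 [np.int64(421), np.int64(422)]
row 270 [np.int64(422), np.int64(423)]
row 285 [np.int64(423), np.int64(424)]
[[186, 156], [188, 163], [251, 167], [261, 173], [260, 168], [279, 171], [274, 185], [264, 195], [256, 195], [241, 179], [237, 189], [227, 196], [212, 195], [197, 183], [197, 177], [194, 208], [284, 215], [287, 183], [283, 185], [281, 170], [286, 168], [287, 181], [289, 151], [201, 144], [199, 156]]
```

View pics/crop.png

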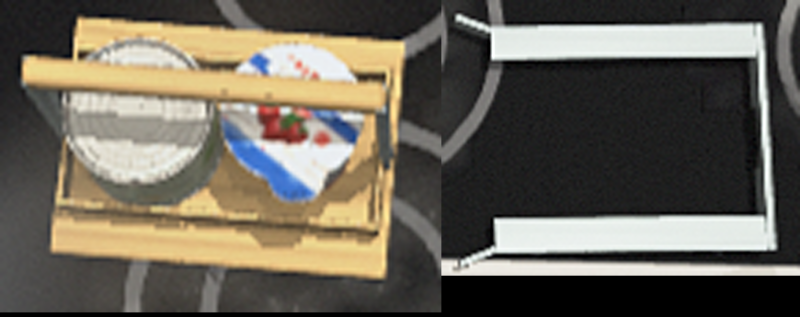

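The crop shows the tray's base corners and bar clearly, with the tin at the left end and the tub at the right. The holder's two lips are at rows 221–232 and 291–302, and its stop runs down columns 420–425.

Run:
```python
from h import *
np.set_printoptions(precision=4,suppress=True)
c=eyes.calibration("top")
A=lambda x,y:(180+x/3.678,140+y/3.678); B=lambda x,y:(305+(x-441.4)/2.759,212+y/2.759)
t=ray(c,[A(80,17),A(404,42),A(386,276),A(52,250)],.005); print(t,t.mean(0),[np.linalg.norm(t[i]-t[i-1]) for i in range(4)])
d=(t[1]-t[0]+t[2]-t[3]); print("tray yaw",np.arctan2(d[1],d[0]))
b=ray(c,[A(22,62),A(388,88)],.122); print("bar",b,b.mean(0),np.linalg.norm(b[1]-b[0]))
r=ray(c,[(330,232.5),(410,232.3),(330,290.5),(410,290.2),(330,221.2),(410,220.8),(330,303),(410,302.4)],.026);print(r)
e=ray(c,[B(491,42),B(494,235),B(757,60),B(764,218),B(763,24),B(775,250)],.026);print(e)
```

```text
[[ 0.657   0.0384  0.005 ]
 [ 0.6457 -0.1344  0.005 ]
 [ 0.5193 -0.1276  0.005 ]
 [ 0.5301  0.0467  0.005 ]] [ 0.588  -0.0442  0.005 ] [np.float64(0.1270962981977077), np.float64(0.17320091369678314), np.float64(0.1266215588306664), np.float64(0.1745763285530477)]
tray yaw -1.6345062788852986
bar [[ 0.596   0.0418  0.122 ]
 [ 0.586  -0.1298  0.122 ]] [ 0.591 -0.044  0.122] 0.17187305540994363
[[ 0.4837 -0.2123  0.026 ]
 [ 0.4867 -0.3596  0.026 ]
 [ 0.3773 -0.2128  0.026 ]
 [ 0.3807 -0.3572  0.026 ]
 [ 0.505  -0.2121  0.026 ]
 [ 0.5082 -0.3601  0.026 ]
 [ 0.3549 -0.2129  0.026 ]
 [ 0.3589 -0.3566  0.026 ]]
[[ 0.4934 -0.1992  0.026 ]
 [ 0.3651 -0.2021  0.026 ]
 [ 0.4843 -0.3768  0.026 ]
 [ 0.3797 -0.3785  0.026 ]
 [ 0.5088 -0.3814  0.026 ]
 [ 0.3591 -0.3851  0.026 ]]
```

servo_tool --commands "18 21.5 0 0 0 0.053;18 21.5 0 0 0 0.053;18 21.5 0 0 0 0.053;18 21.5 0 0 0 0.053;18 21.5 0 0 0 0.053;18 21.5 0 0 0 0.053;18 21.5 0 0 0 0.053;18 21.5 0 0 0 0.053;18 21.5 0 0 0 0.053;18 21.5 0 0 0 0.053;18 21.5 0 0 0 0.053;18 21.5 0 0 0 0.053;18 21.5 0 0 0 0.053;18 21.5 0 0 0 0.053;18 21.5 0 0 0 0.053;18 21.5 0 0 0 0.053;18 21.5 0 0 0 0.053;18 21.5 0 0 0 0.053;18 21.5 0 0 0 0.053;18 21.5 0 0 0 0.053" --gripper 1

```text
time_s: 1.82
ee_pos: [0.5859, -0.0429, 0.2309]
orientation: [-2.291, -2.149, 0.001]
wrist_force: [0.3, -0.6, -1.0]
width: 0.0854
grip_force: 0.0
```

Run:
```python
from h import *
from bench import monitor
np.set_printoptions(precision=4,suppress=True)
s=monitor.sense(); print(s["time_s"],s["ee_pos"],s["joint_pos"],cv2.Rodrigues(s["orientation"])[0][:,1])
c=eyes.calibration("wrist"); im=eyes.camera("wrist"); cv2.imwrite("pics/w1.png",im[:,:,::-1])
d=np.array([-.0637,-.998,0])
print(proj(c,[np.array([.590,-.044,.122])+k*d for k in(-.086,0,.086)]))
```

```text
1.8167 [ 0.5859 -0.0429  0.2309] [-0.073   0.3689  0.0197  1.2225 -0.0001  1.562 ] [ 0.9979 -0.0642 -0.0008]
[[281.8901  97.0013]
 [281.358  207.2586]
 [280.8587 297.6297]]
```

View pics/w1.png

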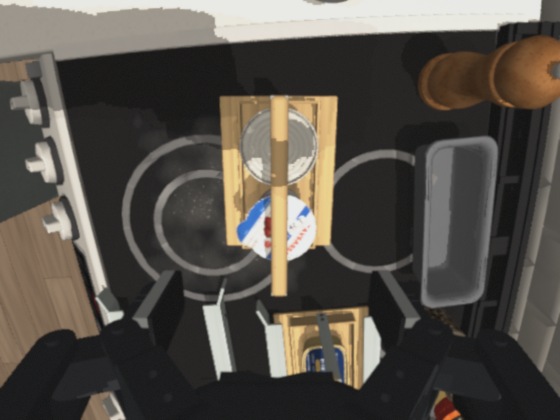

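The wrist view shows the bar at column 279 from row 96 to 296, against a prediction of 281 and rows 97–298. The estimate holds to about 1 mm, so I'm descending and gripping.

servo_tool --commands "3 -1 -15 0 0 0;0 0 -20 0 0 0;0 0 -20 0 0 0;0 0 -20 0 0 0;0 0 -20 0 0 0;0 0 -20 0 0 0;0 0 -12 0 0 0;0 0 -8 0 0 0;0 0 0 0 0 0"

```text
time_s: 2.62
ee_pos: [0.5867, -0.0451, 0.0942]
orientation: [-2.293, -2.143, 0.004]
wrist_force: [-1.2, -0.0, 0.3]
width: 0.0853
grip_force: 0.0
```

servo_tool --commands "0 0 0 0 0 0;0 0 0 0 0 0;0 0 0 0 0 0;0 0 0 0 0 0;0 0 0 0 0 0;0 0 0 0 0 0;0 0 0 0 0 0;0 0 0 0 0 0;0 0 0 0 0 0;0 0 0 0 0 0;0 0 0 0 0 0;0 0 0 0 0 0" --gripper 0 --squeeze 70

```text
time_s: 3.62
ee_pos: [0.588, -0.0451, 0.0968]
orientation: [-2.294, -2.146, 0.0]
wrist_force: [-3.0, 0.8, 5.2]
width: 0.0128
grip_force: 69.5
```

servo_tool --commands "0 0 2 0 0 0;0 0 4 0 0 0;0 0 4 0 0 0;0 0 3 0 0 0;0 0 2 0 0 0;-3 0 0 0 0 0;-6 0 0 0 0 0.005;-9 -1 0 0 0 0.007;-12 -2 0 0 0 0.007;-15 -3 0 0 0 0.007;-16 -3 0 0 0 0.007;-16 -3 0 0 0 0.007;-16 -3 0 0 0 0.007;-16 -3 0 0 0 0.007;-15 -3 0 0 0 0.007;-13 -3 0 0 0 0.007;-10 -2 0 0 0 0.007;-8 -1 0 0 0 0.007;-4 -1 0 0 0 0.003;-2 0 0 0 0 0"

```text
time_s: 5.28
ee_pos: [0.4267, -0.0733, 0.1114]
orientation: [2.201, 2.241, 0.0]
wrist_force: [-0.7, 0.5, -7.7]
width: 0.0124
grip_force: 68.3
```

Run:
```python
from h import *
from bench import monitor
np.set_printoptions(precision=4,suppress=True)
s=monitor.sense(); print(s["time_s"],s["ee_pos"],s["wrist_force"],s["width"],cv2.Rodrigues(s["orientation"])[0][:,1])
o=np.zeros((420,800,3),np.uint8)
im=eyes.camera("wrist"); cv2.imwrite("pics/w2.png",im[:,:,::-1])
t=eyes.camera("top")[:,:,::-1]; cv2.imwrite("pics/t2.png",t)
w=cv2.resize(im[:,:,::-1],(400,300)); o[:300,:400]=w
o[:360,400:]=cv2.resize(t[200:320,:][:,200:440],None,fx=2,fy=3)[:360,:400] if 0 else cv2.resize(t[150:330,180:380],(400,360))
cv2.imwrite("pics/c2.png",o)
```

```text
5.2833 [ 0.4267 -0.0733  0.1114] [-0.7313  0.5362 -7.6689] 0.012382524785918265 [0.9998 0.0178 0.0001]
```

View pics/c2.png

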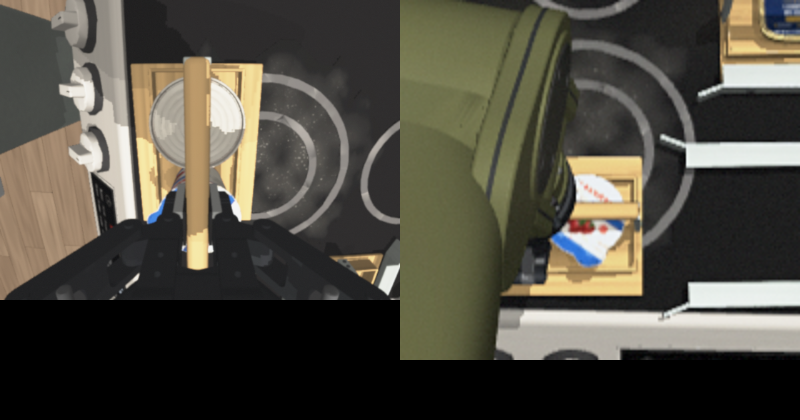

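Holding well: tin and tub are upright, and the tray's front edge is at column 300 of the top view, rows 228–297, just short of the flares. I'll check the tray's lateral position against the holder line.

Run:
```python
from h import *
np.set_printoptions(precision=4,suppress=True)
c=eyes.calibration("top")
im=cv2.imread("pics/t2.png"); hsv=cv2.cvtColor(im,cv2.COLOR_BGR2HSV); w=cv2.inRange(hsv,(8,50,70),(30,255,255))
for x in (285,290,295,298):
    ys=np.where(w[215:300,x])[0]+215; p=ray(c,[(x,ys.min()-.5),(x,ys.max()+.5)],.020); print(x,ys.min(),ys.max(),p.ravel(),p.mean(0))
print(ray(c,[(300.7,228.5),(300.7,297)],.020))
```

```text
285 228 297 [ 0.4927 -0.1286  0.02    0.3634 -0.1313  0.02  ] [ 0.428  -0.1299  0.02  ]
290 228 297 [ 0.4928 -0.1379  0.02    0.3635 -0.1404  0.02  ] [ 0.4282 -0.1392  0.02  ]
295 228 297 [ 0.493  -0.1473  0.02    0.3637 -0.1495  0.02  ] [ 0.4284 -0.1484  0.02  ]
298 228 297 [ 0.4931 -0.1529  0.02    0.3638 -0.155   0.02  ] [ 0.4285 -0.1539  0.02  ]
[[ 0.4913 -0.1579  0.02  ]
 [ 0.3648 -0.1599  0.02  ]]
```

servo_tool --commands "0.7 0 -2 0 0 0;0 0 -4 0 0 0;0 0 -3 0 0 0;0 0 -2 0 0 0;0 -3 0 0 0 0;0.2 -6 0 0 0 0;0.2 -9 0 0 0 0;0.2 -10 0 0 0 0;0.2 -10 0 0 0 0;0.2 -10 0 0 0 0;0.2 -10 0 0 0 0;0.2 -10 0 0 0 0;0.2 -10 0 0 0 0;0.2 -10 0 0 0 0;0.2 -10 0 0 0 0;0.2 -8 0 0 0 0;0.2 -6 0 0 0 0;0.2 -4 0 0 0 0;0 -2 0 0 0 0"

```text
time_s: 6.97
ee_pos: [0.4309, -0.1917, 0.1003]
orientation: [2.202, 2.241, 0.0]
wrist_force: [0.1, 0.2, -8.1]
width: 0.0126
grip_force: 68.3
```

Run:
```python
from h import *
from bench import monitor
np.set_printoptions(precision=4,suppress=True)
s=monitor.sense(); print(s["ee_pos"],s["wrist_force"],s["moment"],cv2.Rodrigues(s["orientation"])[0][:,1])
im=eyes.camera("wrist")[:,:,::-1];t=eyes.camera("scene")[:,:,::-1]
o=np.zeros((420,800,3),np.uint8); o[:300,:400]=cv2.resize(im,(400,300)); o[:400,400:]=cv2.resize(t[100:300,250:450],(400,400))
cv2.imwrite("pics/c3.png",o)
```

```text
[ 0.4309 -0.1917  0.1003] [ 0.1318  0.2398 -8.0536] [-0.0244 -0.0229 -0.0476] [0.9998 0.0175 0.0002]
```

View pics/c3.png

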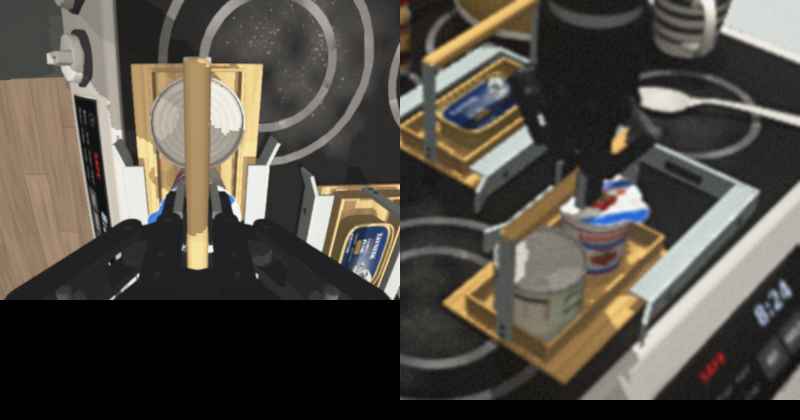

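The tray is about halfway in with its edges under both lips and centred between them, forces are near zero, and both containers are upright. I'm continuing the slide.

servo_tool --commands "0 -3 0 0 0 0;0.2 -6 0 0 0 0;0.2 -9 0 0 0 0;0.2 -10 0 0 0 0;0.2 -10 0 0 0 0;0.2 -10 0 0 0 0;0.2 -10 0 0 0 0;0.2 -10 0 0 0 0;0.2 -8 0 0 0 0;0.2 -6 0 0 0 0;0 -4 0 0 0 0;0 -2 0 0 0 0;0 -2 0 0 0 0;0 -2 0 0 0 0;0 -1 0 0 0 0;0 0 0 0 0 0"

```text
time_s: 8.4
ee_pos: [0.4326, -0.2841, 0.1003]
orientation: [2.201, 2.242, -0.0]
wrist_force: [1.3, -0.8, -7.4]
width: 0.0124
grip_force: 68.3
```

Run:
```python
from h import *
from bench import monitor
np.set_printoptions(precision=4,suppress=True)
s=monitor.sense(); print(s["ee_pos"],s["wrist_force"],s["moment"])
im=eyes.camera("top")[:,:,::-1];t=eyes.camera("scene")[:,:,::-1]
cv2.imwrite("pics/t4.png",im)
o=np.zeros((400,800,3),np.uint8); o[:400,:400]=cv2.resize(im[190:320,305:435],(400,400)); o[:400,400:]=cv2.resize(t[120:280,280:440],(400,400))
cv2.imwrite("pics/c4.png",o)
```

```text
[ 0.4326 -0.2841  0.1003] [ 1.3393 -0.8245 -7.4434] [-0.1205 -0.0565 -0.0021]
```

View pics/c4.png

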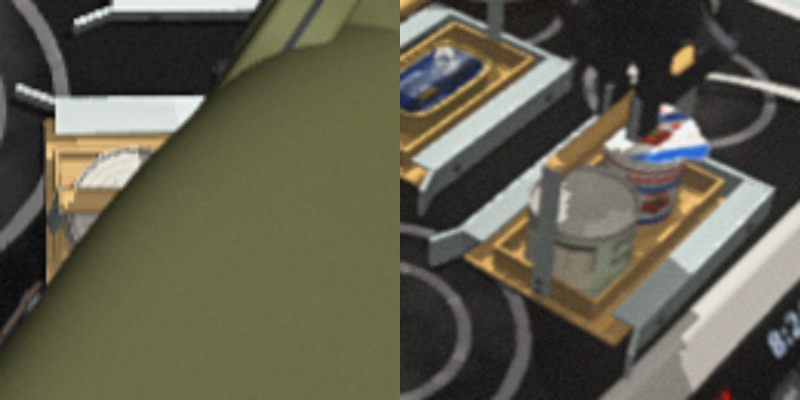

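The trailing edge sits a few mm short of the rail mouth, at crop (46,200), with about 6 mm to go. I'm creeping in and then setting down.

servo_tool --commands "0 -2 0 0 0 0;0 -2 0 0 0 0;0 -2 0 0 0 0;0 0 -1 0 0 0;0 0 -2 0 0 0;0 0 -1 0 0 0;0 -1 0 0 0 0;0 -1 0 0 0 0;0 0 0 0 0 0"

```text
time_s: 9.25
ee_pos: [0.4327, -0.2912, 0.0968]
orientation: [-2.2, -2.241, -0.003]
wrist_force: [-1.2, 5.5, 2.5]
width: 0.0123
grip_force: 69.7
```

servo_tool --commands "0 -1 0 0 0 0;0 -1 0 0 0 0;0 0 0 0 0 0"

```text
time_s: 9.5
ee_pos: [0.4325, -0.2921, 0.0968]
orientation: [-2.198, -2.241, -0.005]
wrist_force: [-0.8, 8.2, 4.1]
width: 0.0129
grip_force: 69.9
```

The force rises as motion stalls, so the tray is on the stop. I'm releasing and retreating straight up.

servo_tool --commands "0 1 0 0 0 0;0 0 0 0 0 0;0 0 0 0 0 0;0 0 0 0 0 0;0 0 0 0 0 0;0 0 0 0 0 0;0 0 0 0 0 0;0 0 0 0 0 0;0 0 0 0 0 0;0 0 0 0 0 0;0 0 0 0 0 0;0 0 0 0 0 0" --gripper 1

```text
time_s: 10.5
ee_pos: [0.4325, -0.2931, 0.0963]
orientation: [-2.201, -2.241, 0.0]
wrist_force: [0.2, -0.3, 0.5]
width: 0.0854
grip_force: 0.0
```

servo_tool --commands "0 0 5 0 0 0;0 0 12 0 0 0;0 0 20 0 0 0;0 0 25 0 0 0;0 0 25 0 0 0;0 0 25 0 0 0;0 0 20 0 0 0;0 15 10 0 0 0;0 30 0 0 0 0;0 35 0 0 0 0;0 35 0 0 0 0;0 35 0 0 0 0;0 35 0 0 0 0;0 35 0 0 0 0;0 30 0 0 0 0;0 20 0 0 0 0;0 0 0 0 0 0"

```text
time_s: 11.92
ee_pos: [0.4314, -0.0194, 0.2382]
orientation: [-2.194, -2.246, -0.001]
wrist_force: [-0.4, -0.3, 0.0]
width: 0.0851
grip_force: 0.0
```

Run:
```python
from h import *
from bench import monitor
np.set_printoptions(precision=4,suppress=True)
s=monitor.sense(); print(s["time_s"],s["ee_pos"],s["wrist_force"])
im=eyes.camera("top")[:,:,::-1];t=eyes.camera("scene")[:,:,::-1]
c=eyes.calibration("top"); hsv=cv2.cvtColor(im.copy(),cv2.COLOR_BGR2HSV); w=cv2.inRange(hsv,(8,50,70),(30,255,255))
for y in (238,270,280,286):
    xs=np.where(w[y,300:430])[0]+300
    if len(xs): print(y,xs.min(),xs.max(),ray(c,[(xs.min()-.5,y),(xs.max()+.5,y)],.005)[:,:2].ravel())
o=np.zeros((400,800,3),np.uint8); o[:400,:400]=cv2.resize(im[190:320,305:435],(400,400)); o[:400,400:]=cv2.resize(t[120:280,280:440],(400,400))
cv2.imwrite("pics/c5.png",o)
```

```text
11.9167 [ 0.4314 -0.0194  0.2382] [-0.4248 -0.3118  0.0284]
238 323 417 [ 0.4763 -0.1994  0.4795 -0.3778]
270 324 418 [ 0.416  -0.2017  0.4194 -0.3781]
280 324 419 [ 0.3974 -0.2019  0.4009 -0.3795]
286 324 419 [ 0.3864 -0.202   0.3899 -0.3792]
```

View pics/c5.png

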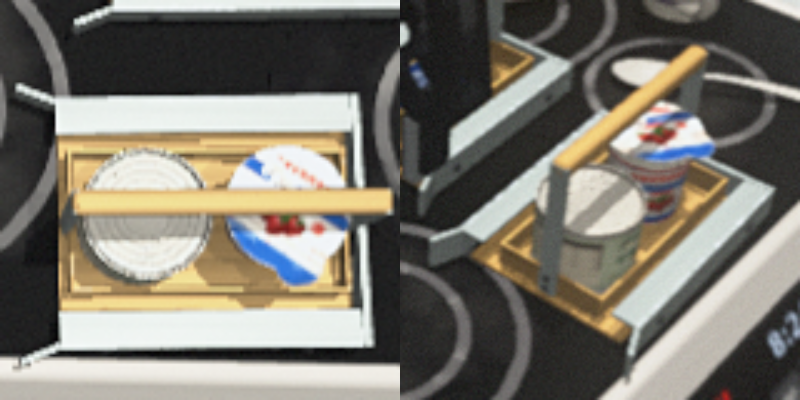

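The tray spans y −0.201 to −0.379, so its centre is at about −0.290, home within 2 mm. Its trailing edge is level with the rail mouth, its sides are under both lips, both containers are upright, and the gripper is clear.

```bash
python3 -c "
from bench import job
print(job.hand_in())"
```

```text
the job is handed in; nothing more can be done
None
```

The tray is in the empty holder, on its end stop and within about 2 mm of home, with tin and tub upright and the gripper clear; I handed the job in at about 12 s, and no verdict came back.

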